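Unscrew a gateway's socket cap of unknown thread hand and hold it off

TASK

An antenna is to be fitted to the wireless gateway on the desk: unscrew the winged protective cap nearest the vent grille, lift it straight off and finish still holding it, upright and still, about 10 cm above its socket. One of the two sockets has a left-hand thread and nobody knows which, so try both ways to find how the cap loosens. Leave the other cap screwed on and everything else where it is.

Things in the scene. Friction and masses are not known exactly. Their poses are not given: they have to be found in the camera images.
- gateway: Black wireless gateway, fixed to the desk at any yaw: a flat case 170 (x) x 280 (y) x 45 mm high; origin at the centre of its underside, z up. Two identical grey winged caps stand on its top, on its y axis at y = +70 mm (by the vent grille) and y = -70 mm. The vent grille is a slotted plate 140 x 32 mm, raised 5 mm, at the +y end (centre y = +118 mm); the other end is plain.
- vent_socket (a point): Mouth of the socket by the grille, on its axis, 45 mm above the desk; axes as the gateway's. Its coarse thread is right-hand (cap loosens anticlockwise from above) or left-hand, differing from run to run. The wrong way meets a hard stop within 0.2 rad. The right way turns easily without rising, is free to lift from 1.0 to 1.7 rad (1.3 is best), then meets a stop. Not freed, the cap lifts 2 to 4 mm.
- vent_cap_wing (a point): The cap to take off: grey plastic, 60 g, round, 44 mm wide, with an upright wing on top, 40 mm long (its x) and 12 mm thick (its y); 50 mm high in all. This point is the middle of the wing, on the axis, 36 mm above the lower rim; z up. The wing spans 22 to 50 mm above the rim, flat shoulders beside it at 22 mm. Screwed on, the rim rests on the case top and the wing lies along the gateway's x.
- other_cap_wing (a point): The same point of the identical second cap at the gateway's other end, to be left screwed on.
- elbow: Bystander: small steel antenna elbow, 30 x 22 x 14 mm with a 12 mm stub along its x, lying on the case between the caps, 50 mm towards the gateway's +x. Origin under its centre.
- antenna_a: Bystander: loose black antenna lying on the desk, about 220 mm long (along its x), 20 mm wide, 17 mm high.
- antenna_b: Bystander: the second antenna, the same.
- stapler: Bystander: stapler, 130 x 34 x 44 mm, on the desk.
- mug: Bystander: white mug, 80 mm wide, 95 mm high, on the desk.
- power_brick: Bystander: black power adapter, 95 x 50 x 32 mm, on the desk.
Things that resemble listed ones, but are neither listed nor needed, are in the scene too. Leave any red or yellow look-alike of the part that bears vent_cap_wing alone. Leave any turquoise look-alike of the part that bears other_cap_wing alone.

How it is judged:
By the outcome, as a careful person would: the job done as asked, in the order asked, and still so for the second after the job is handed in, while the arm keeps its last pose, push and grip.
It also fails if it takes over 42 s, if anything falls off the work surface, if the arm or the gripper's body presses on something with over 40 N, if the wrist force passes 120 N, or if a joint passes its speed limit or range.

ROBOT

A 6-joint arm with a two-finger parallel gripper is mounted at the origin on the work surface. World frame = base frame: x ahead of the robot, y to its left, z up, the work surface at z = 0. Lengths are in m, angles in rad, forces in N, time in s.
With the tool pointing down it reaches from about 0.35 to 0.775 m from the base axis. Payload 7.3 kg.
Tool frame: the origin (TCP) lies midway between the tips of the shut fingers; the grasp point (between the pads) lies 19 mm behind it (robot.tcp_to_grasp is the distance from the TCP to the grasp point, in m); z points along the fingers, y is the direction in which the jaws open and shut (so a half turn about z gives the same grasp; the last joint's range is limited). The gripper opens to 92 mm and grips with 3 to 60 N. Pads are 19 mm wide; open, the fingers measure 130 mm over their backs; the gripper's body (75 mm by 190 mm) begins 47 mm behind the grasp point.
Start: joints at [-1.295, 0.342, 1.524, -0, 1.275, -0.146], TCP at [0.215, -0.479, 0.227] pointing down, gripper open.
Joint ranges: [-2.53, 2.53], [-0.77, 2.02], [0.04, 2.7], [-1, 4.14], [0.28, 2.66], [-3.11, 3.11]. Speed limits (rad/s): [2.57, 2.57, 3.14, 3.14, 3.14, 3.14].

INTERFACE

Orientations are given as [roll, pitch, yaw] about the fixed x, y, z axes, in that order (R = Rz(yaw) Ry(pitch) Rx(roll)).
In Python, from cell import status, read_camera, camera_info, ticket, robot gives the robot as it stands.
- The arm moves only by the tool jog_arm, never from a script. Its argument "plan" is a list that holds one entry, the list of rows, each a list of 7 numbers: the shift along the tool's x, y, z each as a share of 0.05 m, from -1 to 1, then the turn, a rotation vector about the tool's x, y, z each as a share of 0.15 rad, from -1 to 1, then the opening, from 0 (shut) to 1 (fully open). In form: [[[x, y, z, wx, wy, wz, hand], ...]]. A call has 1 to 20 rows; each row shifts and turns the commanded pose from where the row before left it, along the tool's axes as they then stand; what a row does not reach is not made up. A row lasts 1/8 s, in which the tool goes at most 62.5 mm and 10.7 degrees, less where a joint would pass 70% of its speed; a pose out of reach is approached as far as the arm can. A call with a number of a shift or a turn outside -1 to 1 is refused whole. A call with a gripper value outside its range is refused whole. The fingers move at their own pace and stop on an object; "squeeze" is the grip in N (left out, the last holds). Time passes only in rows, so rows that do not move let the fingers close. It gives the time, the measured TCP pose, the force and the opening at its end, in the units of the state.
- status.observe(): the state, without advancing time (a new reading comes with each control period).
- read_camera(name): name is "scene" or "top" or "wrist"; returns (picture, depth): 400x640x3 uint8, red, green, blue; 400x640 float32, m along the optical axis (not along the pixel's ray), 0 where there is no reading.
- camera_info(name): a dict with "mtx" (3x3 intrinsics, pixels), "world_to_cam" (4x4, takes a point from world to camera coordinates). Camera axes: x right, y down, z forward; pixel columns grow to the right and rows downward; lengths in m; the calibration is good to about 2 mm. A picture is of the moment at which its call begins: read the wrist's pose just before it. camera_info takes no time and is no camera call; for the wrist camera it gives the pose at the moment of the call.
- ticket.hand_in(): hands the job in, once; it reports no verdict.
The state is a dict: "time": time; "qpos": joint angles; "qvel": joint speeds; "joint_efforts": joint torques, N m; "tool_pos": TCP position; "tool_rot": TCP orientation; "contact_force": force on the tool from outside, world axes, zero at the start; "torque": the same for the moment, N m; "opening": finger opening in m.
Only numpy, scipy, OpenCV 4.12 (cv2) and the standard library are available. Lean on these libraries where they do the work, as an engineer would, in place of code of your own. Each camera call takes 0.05 s, during which the arm holds its last target.

## Working session

There is one attempt and no reset: what is moved stays moved. The work goes in short steps, Python scripts to look and compute and a tool call to move; the robot and the scene stay as the last step left them, time stands still between calls to the robot, and variables do not carry over. Pictures are saved under pics/ and viewed, and the job is handed in when it is done.

Besides the shell and the picture viewer there is one more tool, called after ">>>" by a JSON object that holds its "method" and its "body". jog_arm: Moves the arm, as the interface text tells. Its arguments: {"type":"object","properties":{"plan":{"type":"array"},"squeeze":{"type":"number"}},"required":["plan"]}

```bash
mkdir -p pics; ls
python3 - <<'E'
from cell import status, read_camera, camera_info, robot
import cv2,numpy as np
print(status.observe()); print(robot.tcp_to_grasp)
for n in("top","scene"):
    p,d=read_camera(n); np.savez(f"{n}0.npz",p=p,d=d,K=camera_info(n)["mtx"],T=camera_info(n)["world_to_cam"])
    cv2.imwrite(f"pics/{n}0.png",p[:,:,::-1]); print(n,camera_info(n))
E
```

```text
pics
{'time': 0.0, 'qpos': array([-1.29502440e+00,  3.42722529e-01,  1.52498387e+00,  1.38984840e-06,
        1.27542415e+00, -1.46064028e-01]), 'qvel': array([-0.00011569,  0.00088018,  0.00018726, -0.0002819 , -0.00025051,
        0.00056707]), 'joint_efforts': array([ 5.45005321e-06, -4.31244493e+01, -2.44225931e+01,  7.17272842e-02,
        5.58691949e-02, -1.20254103e-04]), 'tool_pos': array([ 0.21483393, -0.4785933 ,  0.22605664]), 'tool_rot': array([-3.14007132e+00, -2.25148629e-04,  4.21835382e-01]), 'contact_force': array([ 0.50363751, -0.47175834,  0.05576752]), 'torque': array([-0.03189691,  0.04752554,  0.02170619]), 'opening': 0.09166294572782974}
0.0188
top {'mtx': array([[361.46537758,   0.        , 323.5920941 ],
       [  0.        , 361.46537758, 207.63427804],
       [  0.        ,   0.        ,   1.        ]]), 'world_to_cam': array([[-0.02051659, -0.99927356, -0.03211569,  0.00817597],
       [-0.99796717,  0.02240721, -0.05966108,  0.4653478 ],
       [ 0.06033736,  0.03082636, -0.99770193,  0.87839625],
       [ 0.        ,  0.        ,  0.        ,  1.        ]])}
scene {'mtx': array([[438.08542996,   0.        , 322.34477091],
       [  0.        , 438.08542996, 201.79457516],
       [  0.        ,   0.        ,   1.        ]]), 'world_to_cam': array([[-0.62897437,  0.77739748,  0.00666348,  0.325358  ],
       [ 0.65070033,  0.53111823, -0.54268085, -0.26373847],
       [-0.42541782, -0.33699642, -0.83991255,  1.59002099],
       [ 0.        ,  0.        ,  0.        ,  1.        ]])}
```

View pics/top0.png

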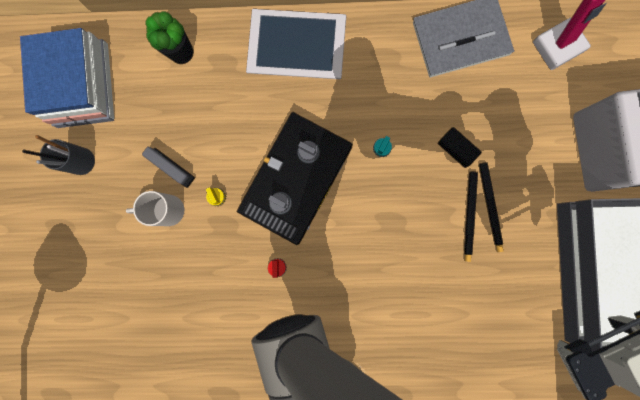

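View pics/scene0.png

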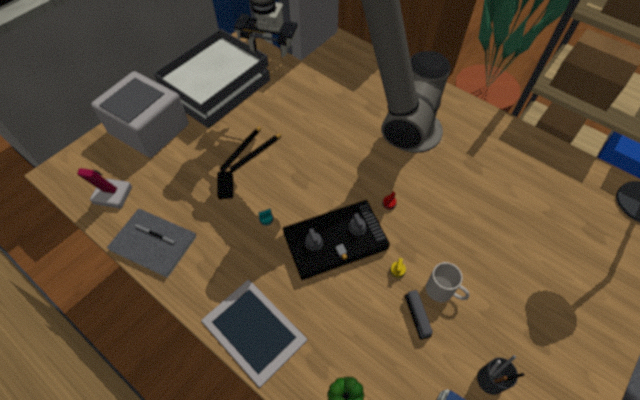

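The top view shows the grille at about (270,220), so the cap to take is at (280,202). The other cap is at (307,151), with the elbow at (273,162). I'll measure them with the depth data next.

```bash
cat > h.py <<'E'
import numpy as np,cv2
def world(d,K,T):
    v,u=np.mgrid[:d.shape[0],:d.shape[1]]
    c=np.stack([(u-K[0,2])/K[0,0]*d,(v-K[1,2])/K[1,1]*d,d],-1)
    R=T[:3,:3]; return (c-T[:3,3])@R
E
python3 - <<'E'
from h import *
for n,box in(("top",(225,360,100,255)),("scene",(275,400,190,285))):
    z=np.load(n+"0.npz"); W=world(z["d"],z["K"],z["T"]); hsv=cv2.cvtColor(z["p"],cv2.COLOR_RGB2HSV)
    m=np.zeros(W.shape[:2],bool); m[box[2]:box[3],box[0]:box[1]]=1
    m&=z["d"]>0
    case=m&(abs(W[...,2]-.045)<.008)
    print(n,"case rect",cv2.minAreaRect(W[case][:,:2].astype(np.float32)), np.median(W[case][:,2]))
    k,l,s,c=cv2.connectedComponentsWithStats((m&(W[...,2]>.079)).astype(np.uint8))
    for i in range(1,k):
        if s[i,4]<8: continue
        P=W[l==i]; ev,V=np.linalg.eigh(np.cov(P[:,:2].T)); r=cv2.minAreaRect(P[:,:2].astype(np.float32))
        print(c[i].round(),s[i,4],P.mean(0).round(4),"zmax",P[:,2].max().round(4),"dir",np.arctan2(V[1,1],V[0,1]).round(3),r)
    k,l,s,c=cv2.connectedComponentsWithStats((m&(W[...,2]>.055)).astype(np.uint8))
    for i in range(1,k):
        if s[i,4]<8: continue
        P=W[l==i]; print(" >55",c[i].round(),s[i,4],P.mean(0).round(4),cv2.minAreaRect(P[:,:2].astype(np.float32)))
    hs=cv2.cvtColor(z["p"],cv2.COLOR_RGB2GRAY)
z=np.load("top0.npz");cv2.imwrite("pics/topz.png",cv2.resize(z["p"][100:255,225:360,::-1],None,fx=5,fy=5*.75,interpolation=2)[:590])
E
```

```text
top case rect ((0.5388097763061523, 0.06685175001621246), (0.17042812705039978, 0.2800248861312866), 60.2175178527832) 0.04616051262688166
[307. 148.] 117 [0.5978 0.0314 0.0936] zmax 0.0993 dir 1.061 ((0.5988789796829224, 0.03175906464457512), (0.039833784103393555, 0.012117343954741955), 61.30176544189453)
[277. 201.] 100 [0.4775 0.1004 0.0952] zmax 0.1011 dir 1.053 ((0.47784411907196045, 0.10122634470462799), (0.0400008000433445, 0.011907446198165417), 60.22429656982422)
 >55 [307. 150.] 303 [0.5963 0.0314 0.0773] ((0.5978923439979553, 0.03151370584964752), (0.04328668862581253, 0.043065108358860016), 47.19712829589844)
 >55 [273. 162.] 138 [0.5726 0.1145 0.0595] ((0.5737664699554443, 0.11694515496492386), (0.041237324476242065, 0.02134830318391323), 62.23219680786133)
 >55 [279. 202.] 304 [0.4772 0.0998 0.0765] ((0.4777189791202545, 0.10089897364377975), (0.04214971885085106, 0.04242303594946861), 86.26136016845703)
scene case rect ((0.5237881541252136, 0.11898437142372131), (0.25792479515075684, 0.37004849314689636), 56.60599136352539) 0.046406045043392
[358. 220.] 78 [0.4804 0.1031 0.0927] zmax 0.1011 dir 1.076 ((0.47840914130210876, 0.10149286687374115), (0.04044225066900253, 0.013159352354705334), 57.777976989746094)
[313. 235.] 75 [0.6018 0.0338 0.0934] zmax 0.1016 dir 1.075 ((0.5997982025146484, 0.03208271041512489), (0.04165183752775192, 0.012590778060257435), 61.51974868774414)
 >55 [357. 224.] 203 [0.4835 0.1038 0.0768] ((0.47937142848968506, 0.10263293981552124), (0.04290951415896416, 0.045043423771858215), 31.384654998779297)
 >55 [313. 239.] 214 [0.6035 0.0354 0.0761] ((0.6008803844451904, 0.03269188106060028), (0.04326871037483215, 0.04295872896909714), 79.92973327636719)
 >55 [341. 250.] 93 [0.5737 0.1157 0.0592] ((0.5741925835609436, 0.11779837310314178), (0.04280242323875427, 0.02254323475062847), 62.10462951660156)
```

View pics/topz.png

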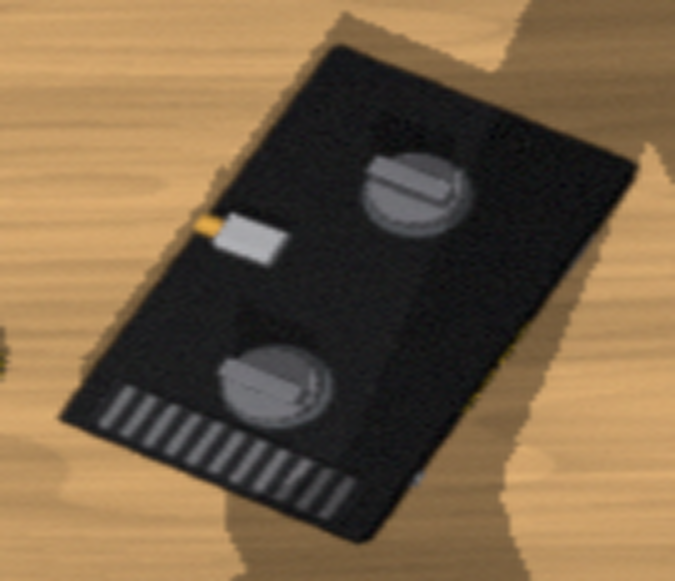

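>>> {"method": "jog_arm", "body": {"plan": [[[0,0,0,0,0,-0.84,1],[0,0,0,0,0,-0.84,1],[0,0,0,0,0,-0.84,1],[0,0,0,0,0,-0.84,1],[0,0,0,0,0,-0.84,1],[0.9,-0.085,0.06,0,0,0,1],[0.9,-0.085,0.06,0,0,0,1],[0.9,-0.085,0.06,0,0,0,1],[0.9,-0.085,0.06,0,0,0,1],[0.9,-0.085,0.06,0,0,0,1],[0.9,-0.085,0.06,0,0,0,1],[0.9,-0.085,0.06,0,0,0,1],[0.9,-0.085,0.06,0,0,0,1],[0.9,-0.085,0.06,0,0,0,1],[0.9,-0.085,0.06,0,0,0,1],[0.9,-0.085,0.06,0,0,0,1],[0.9,-0.085,0.06,0,0,0,1],[0.9,-0.085,0.06,0,0,0,1],[0.9,-0.085,0.06,0,0,0,1]]], "squeeze": 15}}

```text
time: 2.48
tool_pos: [0.476, 0.0991, 0.1844]
tool_rot: [-3.141, 0.0, 1.052]
contact_force: [0.6, -0.3, 0.2]
opening: 0.0915
```

Run:
```python
from h import *
from cell import *
s=status.observe(); ci=camera_info("wrist"); p,d=read_camera("wrist")
print(s["time"],s["tool_pos"],s["tool_rot"])
cv2.imwrite("pics/w1.png",p[:,:,::-1]); W=world(d,ci["mtx"],ci["world_to_cam"])
print(d.min(),(d>0).mean())
m=(d>0)&(W[...,2]>.079)&(W[...,2]<.1)
k,l,st,c=cv2.connectedComponentsWithStats(m.astype(np.uint8))
for i in range(1,k):
    if st[i,4]<50: continue
    P=W[l==i]; r=cv2.minAreaRect(P[:,:2].astype(np.float32)); print(c[i].round(),st[i,4],P.mean(0).round(4),np.percentile(P[:,2],[50,95]).round(4),r)
```

```text
2.475 [0.47604819 0.0990543  0.18435756] [-3.14129833e+00  3.88846125e-04  1.05197128e+00]
0.0 0.9921015625
[325. 202.] 848 [0.4791 0.1004 0.0947] [0.0952 0.0964] ((0.4784591794013977, 0.09920260310173035), (0.039696335792541504, 0.011723274365067482), 60.17506790161133)
[503. 202.] 1311 [0.5982 0.0316 0.0918] [0.0945 0.0962] ((0.5993446111679077, 0.02989121526479721), (0.039676155894994736, 0.013050968758761883), 60.453861236572266)
```

View pics/w1.png

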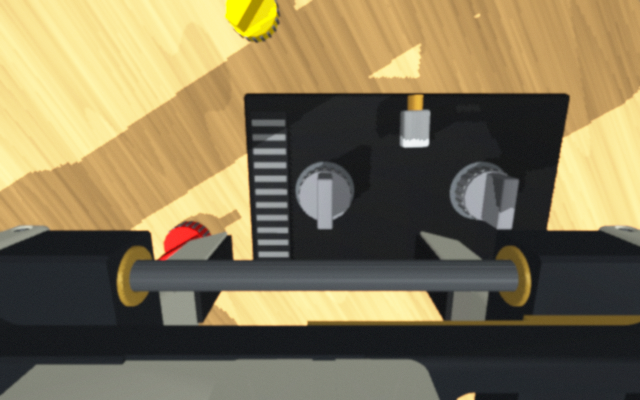

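The wrist view agrees: the grille is at (270,190), the target cap at (325,200) and the other cap at (490,195). The fingers have a clear way down.

>>> {"method": "jog_arm", "body": {"plan": [[[0.045,0.025,0.1,0,0,0,1],[0,0,0.5,0,0,0,1],[0,0,0.5,0,0,0,1],[0,0,0.5,0,0,0,0.6],[0,0,0.4,0,0,0,0.4],[0,0,0.24,0,0,0,0.4],[0,0,0,0,0,0,0.3]]], "squeeze": 25}}

```text
time: 3.4
tool_pos: [0.4774, 0.0982, 0.0721]
tool_rot: [-3.14, 0.001, 1.051]
contact_force: [0.1, -0.0, 0.2]
opening: 0.0563
```

>>> {"method": "jog_arm", "body": {"plan": [[[0,0,0,0,0,0,0],[0,0,0,0,0,0,0],[0,0,0,0,0,0,0],[0,0,0,0,0,0,0],[0,0,0,0,0,0,0],[0,0,0,0,0,0,0]]]}}

```text
time: 4.15
tool_pos: [0.478, 0.0989, 0.0728]
tool_rot: [3.141, -0.0, 1.052]
contact_force: [-1.1, 0.7, 2.5]
opening: 0.0117
```

```bash
python3 -c "
from cell import *
print(status.observe())"
```

```text
{'time': 4.15, 'qpos': array([ 4.69365198e-02,  4.64214523e-01,  1.82404390e+00, -7.31104274e-05,
        8.53158580e-01,  5.65960103e-01]), 'qvel': array([-0.00120807,  0.00050472,  0.00055702, -0.00075711,  0.00018365,
       -0.00070825]), 'joint_efforts': array([-1.28970137e-01, -4.18829119e+01, -1.76623946e+01,  2.04862811e-02,
       -1.70224300e-01,  1.92937070e-03]), 'tool_pos': array([0.47802444, 0.09891999, 0.07283563]), 'tool_rot': array([ 3.14141486e+00, -4.76889410e-05,  1.05182082e+00]), 'contact_force': array([-1.14728285,  0.74937653,  2.54314342]), 'torque': array([-0.00240592,  0.046796  ,  0.03893824]), 'opening': 0.011734122006160244}
```

>>> {"method": "jog_arm", "body": {"plan": [[[0.02,0,0,0,0,-0.3,0],[0,0,0,0,0,-0.3,0],[0,0,0,0,0,-0.3,0]]]}}

```text
time: 4.53
tool_pos: [0.4787, 0.0998, 0.0728]
tool_rot: [3.141, -0.0, 1.188]
contact_force: [-0.2, 0.0, 1.0]
opening: 0.0117
```

```bash
cat > st.py <<'E'
from cell import *
s=status.observe()
for k in("time","tool_pos","tool_rot","contact_force","torque","opening"):print(k,s[k])
print(s["qpos"][5],s["joint_efforts"][5])
E
python3 st.py
```

```text
time 4.525
tool_pos [0.47868385 0.09977317 0.0728336 ]
tool_rot [ 3.14111868e+00 -1.56739411e-04  1.18824622e+00]
contact_force [-0.20758898  0.02501608  1.01615052]
torque [-0.00474382 -0.09742747 -0.02608142]
opening 0.01174357551486056
0.4312363970348016 0.45306955464184284
```

Turning freely so far (0.136 rad). I'll go past 0.2 in small steps.

>>> {"method": "jog_arm", "body": {"plan": [[[0,0,0,0,0,-0.3,0],[0,0,0,0,0,-0.3,0]]]}}

```text
time: 4.78
tool_pos: [0.4787, 0.0997, 0.0728]
tool_rot: [3.141, -0.0, 1.278]
contact_force: [0.3, 0.8, 1.6]
opening: 0.0114
```

```bash
python3 st.py
```

```text
time 4.775
tool_pos [0.47874742 0.09973785 0.07284844]
tool_rot [ 3.14099965e+00 -1.15210344e-04  1.27821206e+00]
contact_force [0.26111949 0.75740533 1.63597658]
torque [-0.02481699 -0.05799343 -0.03147266]
opening 0.011410193761348114
0.3412433472525331 0.4528043791651726
```

>>> {"method": "jog_arm", "body": {"plan": [[[0,0,0,0,0,-0.4,0],[0,0,0,0,0,-0.4,0],[0,0,0,0,0,-0.4,0]]]}}

```text
time: 5.15
tool_pos: [0.4787, 0.0997, 0.0728]
tool_rot: [3.141, 0.0, 1.459]
contact_force: [-0.5, 0.2, 2.3]
opening: 0.0118
```

```bash
python3 st.py;  python3 - <<'E'
from cell import *
import cv2
p,d=read_camera("wrist");cv2.imwrite("pics/w2.png",p[:,:,::-1])
E
```

```text
time 5.15
tool_pos [0.4786872  0.09974601 0.07283592]
tool_rot [3.14109312e+00 8.93826636e-06 1.45872059e+00]
contact_force [-0.53499502  0.20332992  2.25448793]
torque [-0.02407119 -0.04897252  0.01891179]
opening 0.01178678174723595
0.16075601653033092 0.6121115572750568
```

View pics/w2.png

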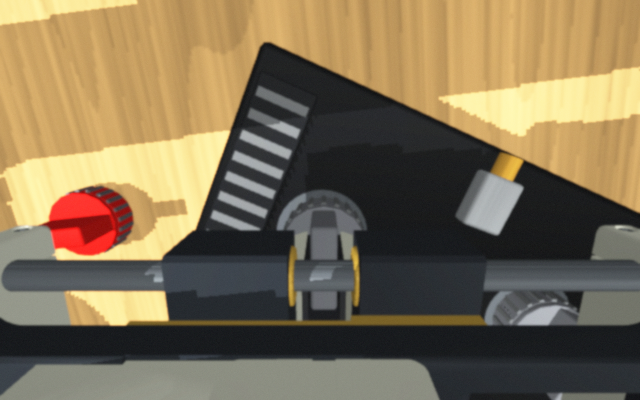

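The wing at (322,215) is still square in the fingers while the case has turned in view. So the cap itself is turning anticlockwise, past 0.2 rad with no stop: the thread is right-hand. Continuing to 1.3 rad.

>>> {"method": "jog_arm", "body": {"plan": [[[0,0,0,0,0,-0.6,0],[0,0,0,0,0,-0.6,0],[0,0,0,0,0,-0.6,0],[0,0,0,0,0,-0.6,0],[0,0,0,0,0,-0.6,0],[0,0,0,0,0,-0.6,0],[0,0,0,0,0,-0.6,0],[0,0,0,0,0,-0.6,0],[0,0,0,0,0,-0.6,0],[0,0,0,0,0,-0.58,0],[0,0,0,0,0,0,0]]]}}

```text
time: 6.58
tool_pos: [0.4787, 0.0998, 0.0728]
tool_rot: [3.141, 0.0, 2.352]
contact_force: [-0.9, 0.2, 2.2]
opening: 0.0116
```

```bash
python3 st.py
```

```text
time 6.575
tool_pos [0.47869668 0.09975194 0.07284756]
tool_rot [3.14127913e+00 4.54798745e-04 2.35242007e+00]
contact_force [-0.94337066  0.22066904  2.16376574]
torque [ 0.04833151 -0.17386449 -0.02225005]
opening 0.01157378706680223
-0.7328717941093269 -0.45545984990894794
```

Turned by 1.300 rad with no resistance. Next is a gentle lift of 6 mm to check that the cap is free.

>>> {"method": "jog_arm", "body": {"plan": [[[0,0,-0.04,0,0,0,0],[0,0,-0.04,0,0,0,0],[0,0,-0.04,0,0,0,0]]]}}

```text
time: 6.95
tool_pos: [0.4784, 0.0997, 0.0787]
tool_rot: [-3.141, -0.0, 2.353]
contact_force: [-0.6, -0.2, -0.4]
opening: 0.0119
```

```bash
python3 st.py
```

```text
time 6.95
tool_pos [0.47838862 0.09973215 0.07874681]
tool_rot [-3.14134736e+00 -9.03613481e-05  2.35321007e+00]
contact_force [-0.57984256 -0.20601969 -0.44052835]
torque [ 0.00063441 -0.1232551   0.01526743]
opening 0.011853919469968848
-0.7337217720030212 0.010798016446642578
```

>>> {"method": "jog_arm", "body": {"plan": [[[0,0,-0.1,0,0,0,0],[0,0,-0.2,0,0,0,0],[0,0,-0.2,0,0,0,0],[0,0,-0.2,0,0,0,0],[0,0,-0.2,0,0,0,0],[0,0,-0.2,0,0,0,0],[0,0,-0.2,0,0,0,0],[0,0,-0.2,0,0,0,0],[0,0,-0.2,0,0,0,0],[0,0,-0.18,0,0,0,0],[0,0,0,0,0,0,0],[0,0,0,0,0,0,0],[0,0,0,0,0,0,0],[0,0,0,0,0,0,0]]]}}

```text
time: 8.7
tool_pos: [0.4783, 0.0997, 0.1724]
tool_rot: [-3.141, -0.0, 2.354]
contact_force: [0.5, -0.1, -0.9]
opening: 0.0116
```

```bash
python3 st.py
python3 - <<'E'
from h import *
from cell import *
out=[]
for n in("wrist","scene"):
    p,d=read_camera(n);ci=camera_info(n)
    W=world(d,ci["mtx"],ci["world_to_cam"])
    if n=="scene":
        p2=cv2.resize(p[130:300,260:460],None,fx=4,fy=3.5,interpolation=2)[:595]
        m=(d>0)&(np.hypot(W[...,0]-.4785,W[...,1]-.1005)<.03)&(W[...,2]>.05)
        print("cap region z hist",np.histogram(W[m][:,2],bins=np.arange(.05,.30,.01)))
        m=(d>0)&(np.hypot(W[...,0]-.5988,W[...,1]-.0316)<.03)&(W[...,2]>.079);P=W[m]
        print("other",P.mean(0),np.percentile(P[:,2],95),cv2.minAreaRect(P[:,:2].astype(np.float32)))
    else: p2=p
    cv2.imwrite(f"pics/{n}3.png",p2[:,:,::-1])
E
```

```text
time 8.7
tool_pos [0.47833689 0.09973923 0.17240199]
tool_rot [-3.14104956e+00 -2.99389265e-04  2.35383789e+00]
contact_force [ 0.50336323 -0.05747148 -0.8803928 ]
torque [ 0.06529768 -0.13440053 -0.00252031]
opening 0.011637525639672885
-0.7343117838131448 5.887187484177048e-06
cap region z hist (array([45, 31,  0,  0,  0,  0,  0,  0,  0,  1,  4,  7,  3,  0,  0,  0,  0,
        0,  0,  0, 14, 52, 46, 81]), array([0.05, 0.06, 0.07, 0.08, 0.09, 0.1 , 0.11, 0.12, 0.13, 0.14, 0.15,
       0.16, 0.17, 0.18, 0.19, 0.2 , 0.21, 0.22, 0.23, 0.24, 0.25, 0.26,
       0.27, 0.28, 0.29]))
other [0.60150826 0.03347327 0.09357347] 0.09901590232410964 ((0.6002837419509888, 0.03262382745742798), (0.04027717933058739, 0.01238023117184639), 61.88646697998047)
```

View pics/scene3.png

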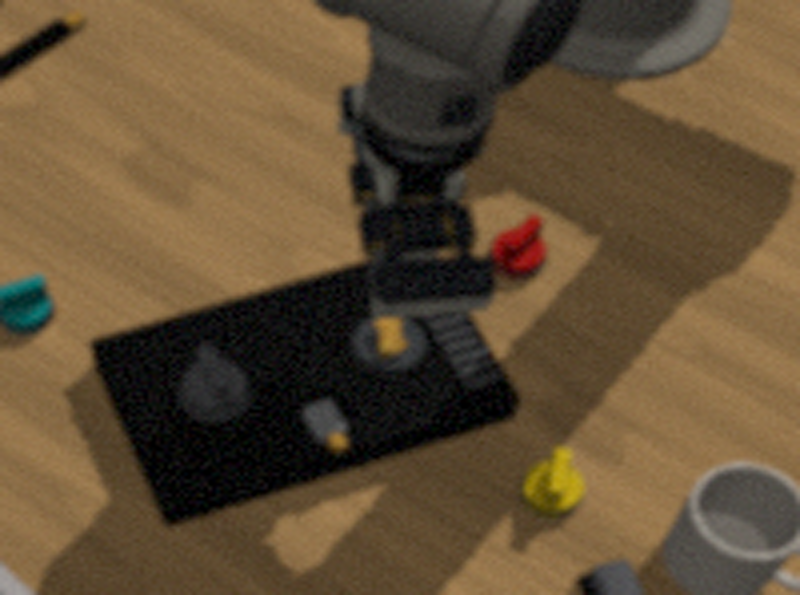

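View pics/wrist3.png

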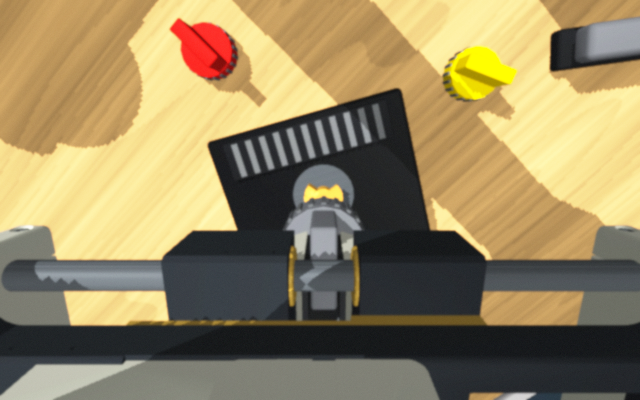

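The scene crop shows the bare socket with its gold post at (390,345). The other cap and the elbow haven't moved. In the wrist view the cap is square in the fingers at (322,235), above the socket at (322,190). I'm handing in.

```bash
python3 -c "
from cell import *
print(status.observe()['qvel'].round(4)); print(ticket.hand_in())"
```

```text
[ 0.0013 -0.0022 -0.0008  0.      0.0021  0.0003]
the job is handed in; nothing more can be done
None
```

The cap by the vent grille is unscrewed and lifted straight off. The gripper is holding it upright and still, 99.6 mm above where it sat screwed on. I handed the job in at about 8.8 s of the 42 s allowed.

- **Thread direction:** I tried anticlockwise first. The cap turned with the fingers well past 0.2 rad with no stop, so the thread is right-hand and I didn't need to try clockwise. I turned it to 1.30 rad in all, and a 6 mm test lift showed only the cap's weight before I raised it fully.
- **Last checks:** The grip opening was 11.6 mm on the 12 mm wing, and the tool was vertical with the joints at rest. The pictures show the bare socket under the held cap. The other cap measured within about 2 mm of its first position with its wing still along the gateway's x. The elbow and the nearby look-alike caps looked unmoved; I didn't re-measure them or the other bystanders.
- **Disagreement:** The cameras differed by about 2 mm on the cap's y position. I gripped between the readings and moved 1 mm along the wing as I began turning; no notable side force appeared.

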